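# Load the filter carriage and slide it to its click stop under the spout

## Task

Get the coffee stand ready to brew: set the steel filter cup upright in the round seat of the carriage, then put the shower disc on the cup, knob up, so that it lies flat on the rim. Then grip the carriage by its handle and slide it along the rail towards the spout until its spring ball clicks into the notch under the spout; do not drive on past the notch. Finish while still gripping the handle, holding the loaded carriage still at the notch, and leave the mug, the tablet and the egg box where they are.

Things in the scene. Friction and masses are not known exactly. Their poses are not given: they have to be found in the camera images.
- stand: coffee stand fixed to the table (it varies in place and yaw): white base 180 x 520 mm, 12 mm thick, with an aluminium rail 34 mm wide along its y axis, the rail's top 30 mm above the table. Origin on the table under the middle of the rail; z up. The base reaches 60 mm to -x (towards the robot) and 120 mm to +x. The carriage slides along the stand's +y towards the spout.
- carriage: grey plastic carriage that slides on the rail along the stand's +y (travel 270 mm from its loading end, drags with about 1.5 N, no spring): the seat block 90 x 90 mm, and a tail 40 mm wide to its -y that carries the handle. Origin under the seat's centre, 31 mm above the table; axes as the stand's. At the start it is 0 to 35 mm from the loading end, 130 to 220 mm short of the notch.
- seat (a point): centre of the flat floor of the round seat in the carriage block, 41 mm above the table; axes as the stand's (the rail along y). The seat is a round hole 56 mm wide and 14 mm deep with a chamfered mouth, in a grey block 90 x 90 mm whose top is 55 mm above the table.
- grip (a point): point inside the light wooden handle post that stands on the carriage's tail, 105 mm behind the seat's centre (to the stand's -y): 30 mm in x, 14 mm along the rail (y), its foot 41 mm and its top 101 mm above the table. The point is on its centre line, 83 mm above the table, 18 mm below its top; axes as the stand's. Rigid with the carriage.
- ball (a point): lowest point of the spring ball (8 mm steel ball) in the lug on the carriage's +x side, 63.5 mm to +x of the seat's centre, at the same place along the rail as the seat's centre.
- notch (a point): point where the ball's lowest point rests when it sits in the notch: midway between two low round steel ridges (10 mm apart along the rail, 5 mm either side of this point) on the foot of the brew head. Axes as the stand's. The ball meets the first ridge 10 mm before the notch, needs about 6 to 10 N of push to climb it, drops in 5 mm after and is then centred by the ridges to about 1 mm when the carriage is free; the second ridge resists going on alike.
- head: steel brew head fixed on the stand, at a different place along the rail each time: foot with the notch beside the rail, a 12 mm tube standing 98 mm to +x of the rail's middle that arches over the rail to 230 mm above the table, and a spout whose mouth is 153 mm above the table over the rail's middle, in line with the notch. Origin on the table under the spout; axes as the stand's.
- cup: plain steel filter cup, loose, 0.1 kg or so: a round pot 52 mm outside diameter, 55 mm tall, wall 3 mm (opening 46 mm), open at the top. Origin at the centre of its underside; z up through the opening. Stands upright on the table, to the left or right of the robot's centre line; it stands 14 mm deep in the seat, with 2 mm play all round.
- disc: steel shower disc, loose, 0.07 kg or so: a tapered plug (36 to 41 mm wide, 6 mm deep) below a flat flange 52 mm wide and 4 mm thick, and a black round knob 16 mm wide and 30 mm tall on top; 40 mm tall in all. Origin at the centre of the plug's underside; z up through the knob. Lies knob up on the table, on the side that the cup is not. On the cup the plug hangs inside and the flange lies on the rim: its origin is then 49 mm above the cup's origin.
- mug: white mug, 80 mm wide, 95 mm tall, beyond the stand's left end: leave alone. Origin at its underside's centre.
- tablet: dark tablet lying flat, 240 x 170 x 7 mm, far right: leave alone. Origin at its underside's centre.
- eggbox: pale egg box of moulded pulp, 100 x 250 x 58 mm, lying to the far left: leave alone. Origin at its underside's centre.
Mind the look-alikes: they are no part of the job. Leave any turquoise look-alike of the disc alone.

How it is judged (in metres and radians):
On the way, in this order (a step that is already met when the one before it is completed fails the run):
1. the cup stands on the floor of the seat, released (z of cup in the frame of seat below 0.002 m and distance between cup and seat below 0.005 m and angle between cup's own z axis and vertical below 0.08 rad and contact force between the fingers and cup below 0.1 N), for 0.2 s.
2. the disc lies flat on the cup in the seat, released (distance between cup and seat below 0.005 m and horizontal distance between disc and cup below 0.006 m and z of disc in the frame of cup between 0.046 and 0.0515 m and angle between disc's own z axis and vertical below 0.08 rad and contact force between the fingers and disc below 0.1 N), for 0.2 s.
3. the carriage is held by its handle with the ball in the notch (y of ball in the frame of notch between -0.0025 and 0.0025 m and contact force between the fingers and carriage above 2 N and distance between the grasp point and grip below 0.045 m), for 0.3 s.
At the end, for the whole second after the job is handed in: Handle gripped (over 2 N), carriage still (under 5 mm/s), ball within 2.5 mm of the notch along the rail; cup upright on the seat floor (5 mm, 0.08 rad of square); disc flat on the rim, knob up, within 6 mm of the cup centre and 0.08 rad of level (all of step 3 and linear speed of carriage below 0.005 m/s and distance between cup and seat below 0.005 m and angle between each of cup, disc's own z axis and vertical below 0.08 rad and horizontal distance between disc and cup below 0.006 m and z of disc in the frame of cup between 0.046 and 0.0515 m); the arm keeps its last pose, push and grip.
It fails at once if the carriage is driven on past the notch, over the second ridge (y of ball in the frame of notch above 0.008 m).
It fails at once if the mug is disturbed (distance of mug from where it was at the start of the episode above 0.02 m).
It fails at once if the tablet is disturbed (distance of tablet from where it was at the start of the episode above 0.02 m).
It fails at once if the egg box is disturbed (distance of eggbox from where it was at the start of the episode above 0.02 m).
It also fails if it takes over 64 s, if anything falls off the work surface, if the arm or the gripper's body presses on something with over 40 N, if the wrist force passes 120 N, or if a joint passes its speed limit or range.

## Robot

A 7-joint arm with a two-finger parallel gripper is mounted at the origin on the work surface. World frame = base frame: x ahead of the robot, y to its left, z up, the work surface at z = 0. Lengths are in m, angles in degrees, forces in N, time in s.
With the tool pointing down it reaches from about 0.425 to 0.825 m from the base axis. Payload 3.6 kg.
Tool frame: the origin (TCP) lies midway between the tips of the shut fingers; the grasp point (between the pads) lies 19 mm behind it; z points along the fingers, y is the line along which they close (so a half turn about z gives the same grasp; the last joint's range is limited). The gripper opens to 85 mm and grips with 20 to 120 N. Pads are 22 mm wide; open, the fingers measure 114 mm over their backs; the gripper's body (76 mm by 85 mm) begins 54 mm behind the grasp point. The pads swing forward as they close: fully open they stand 13 mm farther back than shut.
Start: joints at [-72.565, 35.231, -0.722, 81.555, 0.464, 63.22, -2.315], TCP at [0.211, 0.615, 0.231] pointing down, gripper open.
Joint ranges: [-178.69, 178.69], [-17.37, 117.87], [-77.05, 75.6], [15.02, 138.74], [-78.02, 258.01], [0.78, 113.62], [-162.83, 162.83]. Speed limits (degrees/s): [159.86, 159.86, 180, 180, 180, 180, 180].

## Interface

Orientations are given as [roll, pitch, yaw] about the fixed x, y, z axes, in that order (R = Rz(yaw) Ry(pitch) Rx(roll)).
In Python, from cell import env, cams, nets gives the robot as it stands.
- The arm moves only by the shell command python3 -m inch 'ROWS' [FORCE]. ROWS is JSON, a list of rows, each a list of 5 numbers: the opening in per cent of the stroke, from 0 (shut) to 100 (fully open), then the shift along the world's x, y, z in m, then the turn about the world's z in rad. In form: [[grip, x, y, z, turn], ...]. A call has 1 to 8 rows; each row is the pose to reach, as a shift and turn from the pose commanded when the call began; what a row does not reach only later rows make up. A row lasts 1/8 s, in which the tool goes at most 62.5 mm and 10.7 degrees, less where a joint would pass 70% of its speed; a pose out of reach is approached as far as the arm can. A call with a gripper value outside its range is refused whole. The fingers move at their own pace and stop on an object; FORCE is the grip in N (left out, the last holds). Time passes only in rows, so rows that repeat a pose let the fingers close. It gives the time, the measured TCP pose, the force, the opening and the grip force at its end, in the units of the state.
- env.get_obs(): the state, without advancing time (a new reading comes with each control period).
- cams.read_camera(name): name is "scene" or "top" or "wrist"; returns a dict with "pixels" (400x640x3 uint8, red, green, blue), "camera_matrix" (3x3 intrinsics, pixels), "extrinsics" (4x4, takes a point from world to camera coordinates). Camera axes: x right, y down, z forward; pixel columns grow to the right and rows downward; lengths in m; the calibration is good to about 2 mm. A picture is of the moment at which its call begins. There is no depth.
- env.job_done(): hands the job in; it is judged then, once.
Trained networks look in the newest picture that a camera, given by its name, has taken for a name from the list of things; names that differ only in an ending like _2 or _b are one class to them, and where a whole thing is asked for, a point or a joint stands for the part that bears it (a point fixed in the world has none). Each returns a list of dicts, best first, with "score" (0 to 1); they miss things now and then, are a little off and sometimes report something else, mostly with a low value. They report only what shows in the picture. A call takes as long as a camera call. They do not tell look-alikes from the thing itself.
- nets.outline_of(camera, query): "pixels" (400x640 bool, what is visible of it).
- nets.mark_of(camera, query): "centre" ([x, y, z] in m, in world coordinates, good to about 4 mm: a listed point, or the origin of a listed thing).
The state is a dict: "t": time; "joints": joint angles; "joint_velocities": joint speeds; "tau": joint torques, N m; "tool_pos": TCP position; "tool_rot": TCP orientation; "force": force on the tool from outside, world axes, zero at the start; "wrist_torque": the same for the moment, N m; "gripper_width": finger opening in m; "grip_force": force on a finger pad.
Only numpy, scipy, OpenCV 4.12 (cv2) and the standard library are available. Lean on these libraries where they do the work, as an engineer would, in place of code of your own. Each camera call takes 0.05 s, during which the arm holds its last target. There are 200 camera calls.

## Working session

There is one attempt and no reset: what is moved stays moved. The work goes in short steps, Python scripts to look and compute and a shell command to move; the robot and the scene stay as the last step left them, time stands still between calls to the robot, and variables do not carry over. Pictures are saved under pics/ and viewed, at most 11 in all, crops included, and the job is handed in when it is done.

```bash
mkdir -p pics; cat > h.py <<'E'
import sys; sys.path.insert(0,'.')
from cell import env,cams,nets
import numpy as np, cv2
def pix(c,p):
    q=c["extrinsics"]@np.r_[p,1]; u=c["camera_matrix"]@q[:3]; return (u[:2]/u[2]).round(0)
def onplane(c,uv,z):
    E=np.array(c["extrinsics"]);R,t=E[:3,:3],E[:3,3]; o=-R.T@t
    d=R.T@np.linalg.inv(c["camera_matrix"])@np.r_[uv,1]; return o+d*(z-o[2])/d[2]
E
python3 - <<'E'
from h import *
ims=[]
for n in ("scene","top"):
    c=cams.read_camera(n); cv2.imwrite(f"pics/{n}0.png",c["pixels"][...,::-1])
    for q in ("cup","disc","seat","grip","ball","notch","head"):
        for r in nets.mark_of(n,q)[:4]: print(n,q,round(r["score"],2),np.round(r["centre"],4),pix(c,r["centre"]))
o=env.get_obs();print(o["t"],o["tool_pos"],o["tool_rot"],o["gripper_width"])
E
```

```text
top cup 0.54 [ 0.4135 -0.2067 -0.0026] [401. 247.]
top disc 0.78 [0.408  0.2971 0.0016] [226. 245.]
top disc 0.65 [0.4377 0.1965 0.0048] [261. 235.]
top disc 0.65 [ 0.3377  0.223  -0.0022] [251. 270.]
top disc 0.49 [0.5314 0.1919 0.0028] [264. 203.]
top seat 0.84 [ 0.6255 -0.1208  0.0435] [373. 171.]
top grip 0.95 [ 0.6118 -0.2282  0.0815] [413. 173.]
top ball 0.74 [ 0.6871 -0.1277  0.0218] [375. 152.]
top notch 0.93 [0.7114 0.0587 0.025 ] [312. 142.]
top head 0.66 [ 0.6257 -0.1208  0.0312] [373. 172.]
0.8 [0.21108914 0.61473741 0.23132375] [-1.79999435e+02 -3.06712780e-03  1.61050051e+02] 0.08521220299983275
```

View both.

View pics/top0.png

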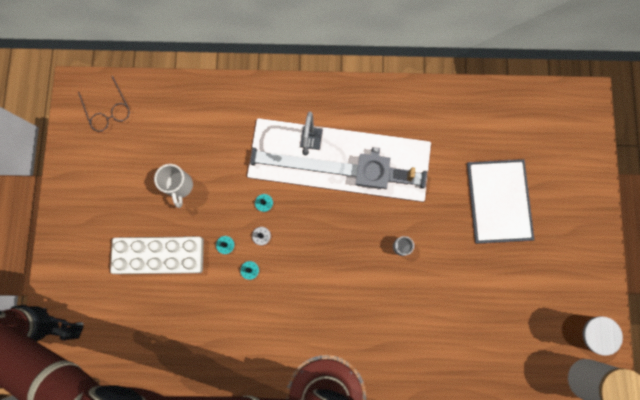

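View pics/scene0.png

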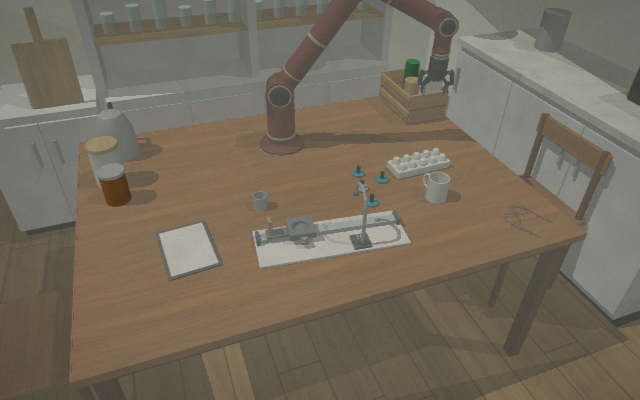

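```bash
python3 - <<'E'
import cv2,numpy as np
i=cv2.imread("pics/top0.png")
a=cv2.resize(i[190:285,210:290],None,fx=4,fy=4,interpolation=3);b=cv2.resize(i[200:295,360:440],None,fx=4,fy=4,interpolation=3)
cv2.imwrite("pics/crop0.png",np.hstack([a,b]))
E
```

```text
(no output)
```

View pics/crop0.png

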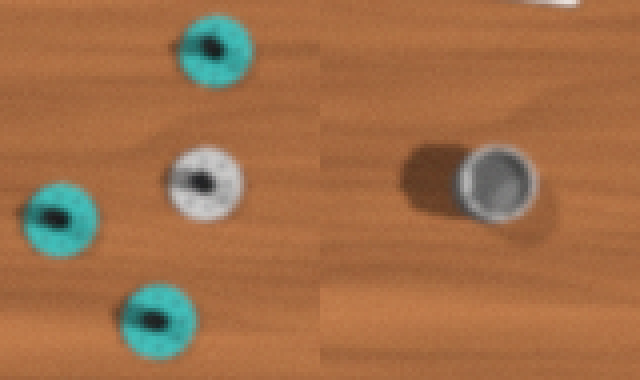

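```bash
python3 -m inch '[[100,0.03,-0.05,0,0.1],[100,0.07,-0.1,0,0.2],[100,0.1,-0.15,0,0.2],[100,0.13,-0.2,0,0.2],[100,0.16,-0.25,0,0.2],[100,0.18,-0.3,0,0.2],[100,0.2,-0.36,0,0.2],[100,0.22,-0.42,0,0.2]]'
```

```text
t: 1.8
tool_pos: [0.4314, 0.1944, 0.2317]
tool_rot: [180.0, 0.1, 172.5]
force: [0.3, -0.2, 0.4]
gripper_width: 0.0855
grip_force: 0.0
```

The steel disc is at top (261,235). The turquoise look-alikes at (264,203), (226,245) and (250,270) are rejected. The only cup is at (404,246), open upward. Next I'll measure the disc with the wrist camera.

```bash
python3 - <<'E'
from h import *
c=cams.read_camera("wrist"); cv2.imwrite("pics/w1.png",c["pixels"][...,::-1])
for r in nets.mark_of("wrist","disc")[:5]: print(round(r["score"],2),np.round(r["centre"],4),pix(c,r["centre"]))
for r in nets.outline_of("wrist","disc")[:5]:
    m=r["pixels"]; v,u=np.nonzero(m); print(round(r["score"],2),u.mean().round(),v.mean().round(),c["pixels"][m].mean(0).round(),len(u),[u.min(),u.max(),v.min(),v.max()])
E
```

```text
0.91 [ 0.4054  0.2976 -0.    ] [419. 128.]
0.89 [0.3353 0.2233 0.0006] [340.  68.]
0.7 [0.4355 0.1919 0.    ] [322. 170.]
0.67 [0.533  0.1884 0.0013] [330. 253.]
0.98 325.0 171.0 [137. 136. 138.] 1829 [np.int64(301), np.int64(349), np.int64(147), np.int64(194)]
0.82 333.0 254.0 [ 56. 121. 119.] 1580 [np.int64(311), np.int64(356), np.int64(233), np.int64(276)]
0.61 341.0 69.0 [ 63. 136. 134.] 2354 [np.int64(315), np.int64(368), np.int64(41), np.int64(96)]
0.57 421.0 131.0 [ 60. 133. 131.] 1976 [np.int64(397), np.int64(445), np.int64(106), np.int64(156)]
```

View pics/w1.png

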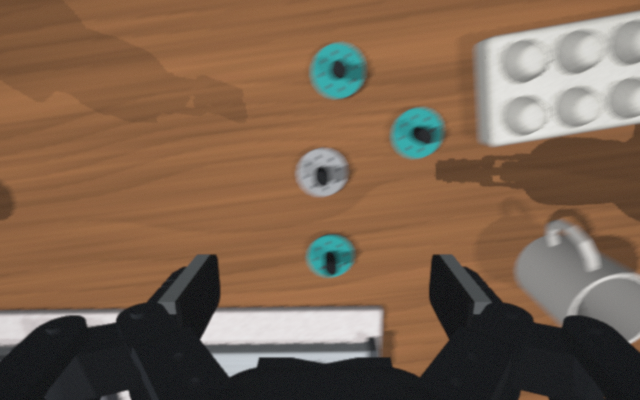

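```bash
python3 -m inch '[[100,0,-0.05,0,0],[100,0,-0.1,0,0],[100,0,-0.15,0,0],[100,0,-0.2,0,0],[100,-0.0,-0.25,0,0],[100,-0.01,-0.3,0,0],[100,-0.015,-0.36,0,0],[100,-0.02,-0.4,0,0]]'; python3 - <<'E'
from h import *
c=cams.read_camera("wrist"); cv2.imwrite("pics/w2.png",c["pixels"][...,::-1])
for r in nets.mark_of("wrist","cup")[:3]: print(round(r["score"],2),np.round(r["centre"],4),pix(c,r["centre"]))
for r in nets.outline_of("wrist","cup")[:3]:
    m=r["pixels"]; v,u=np.nonzero(m); print(round(r["score"],2),u.mean().round(),v.mean().round(),len(u),[u.min(),u.max(),v.min(),v.max()])
print(env.get_obs()["tool_pos"])
E
```

```text
t: 2.95
tool_pos: [0.4112, -0.2052, 0.2316]
tool_rot: [-180.0, 0.1, 172.5]
force: [-0.0, -0.2, -1.3]
gripper_width: 0.0853
grip_force: 0.0
0.77 [ 0.4127 -0.2083 -0.    ] [321. 167.]
0.76 321.0 175.0 2582 [np.int64(294), np.int64(348), np.int64(145), np.int64(205)]
[ 0.41096185 -0.20485642  0.23137067]
```

View pics/w2.png

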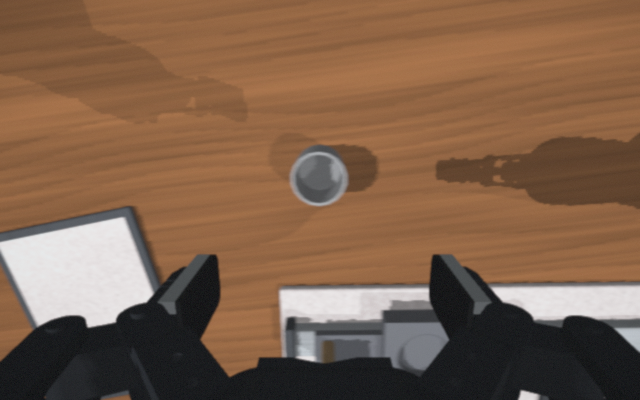

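w1 shows the steel disc at (323,172) with turquoise discs around it. w2 shows the cup rim centred near (319,178), with nothing else nearby.

```bash
python3 - <<'E'
from h import *
c=cams.read_camera("wrist"); o=env.get_obs()["tool_pos"]
m=nets.outline_of("wrist","cup")[0]["pixels"].astype(np.uint8)
g=cv2.cvtColor(c["pixels"],cv2.COLOR_RGB2GRAY)
print(cv2.HoughCircles(g[130:220,270:370],cv2.HOUGH_GRADIENT,1,50,param1=100,param2=15,minRadius=22,maxRadius=34))
for uv in [(319,178)]:print("cup rim",onplane(c,uv,.055))
p=onplane(c,(325,170.5),.008); print("disc flange", p-[o[0]-.4314,o[1]-.1944,0])
d=cv2.imread("pics/w1.png"); print(cv2.HoughCircles(cv2.cvtColor(d,6)[130:215,280:370],cv2.HOUGH_GRADIENT,1,50,param1=100,param2=12,minRadius=20,maxRadius=32))
E
```

```text
[[[50.5 49.5 28. ]]]
cup rim [ 0.41169242 -0.20962753  0.055     ]
disc flange [0.43471187 0.19300989 0.008     ]
[[[41.5 43.5 25.7]]]
```

```bash
python3 -m inch '[[100,0.002,-0.0035,-0.06,0],[100,0.002,-0.0035,-0.12,0],[100,0.002,-0.0035,-0.17,0],[100,0.002,-0.0035,-0.206,0],[100,0.002,-0.0035,-0.206,0],[45,0.002,-0.0035,-0.206,0],[45,0.002,-0.0035,-0.206,0],[45,0.002,-0.0035,-0.206,0]]' 30;python3 -m inch '[[45,0,0,0,0],[45,0,0,0,0]]'
```

```text
t: 4.2
tool_pos: [0.4141, -0.2076, 0.0272]
tool_rot: [-179.9, 0.2, 172.5]
force: [0.5, 0.7, 7.0]
gripper_width: 0.0502
grip_force: 31.6
t: 4.45
tool_pos: [0.4141, -0.2076, 0.0272]
tool_rot: [-180.0, 0.2, 172.5]
force: [0.2, 2.0, 6.8]
gripper_width: 0.0499
grip_force: 31.6
```

```bash
python3 -m inch '[[45,0,0,0.05,0],[45,0,0,0.1,0],[45,0.04,0.01,0.15,0],[45,0.09,0.03,0.16,0],[45,0.14,0.05,0.16,0],[45,0.19,0.07,0.16,0],[45,0.24,0.088,0.16,0],[45,0.246,0.088,0.16,0]]'; python3 - <<'E'
from h import *
c=cams.read_camera("wrist"); cv2.imwrite("pics/w3.png",c["pixels"][...,::-1])
for q in ("seat","grip","ball","notch","cup"):
  for r in nets.mark_of("wrist",q)[:2]: print(q,round(r["score"],2),np.round(r["centre"],4),pix(c,r["centre"]))
o=env.get_obs();print(o["tool_pos"],o["gripper_width"])
np.savez("w3.npz",**{k:c[k] for k in("camera_matrix","extrinsics")})
E
```

```text
t: 5.45
tool_pos: [0.6615, -0.1148, 0.1852]
tool_rot: [179.8, 0.1, 172.9]
force: [-0.3, -0.5, -1.3]
gripper_width: 0.0501
grip_force: 32.2
seat 0.81 [ 0.6239 -0.1168  0.0418] [315. 140.]
grip 0.65 [ 0.6121 -0.2311  0.085 ] [147. 151.]
ball 0.72 [ 0.6351 -0.0223  0.004 ] [421. 134.]
notch 0.67 [0.7109 0.0617 0.022 ] [523. 208.]
notch 0.26 [ 0.6216 -0.1193  0.034 ] [312. 136.]
cup 0.74 [ 0.6611 -0.1128  0.1597] [328. 237.]
[ 0.65724733 -0.12078448  0.18586468] 0.05008834875741362
```

View pics/w3.png

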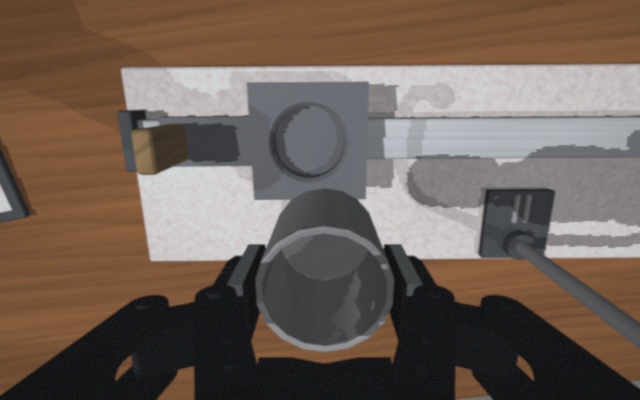

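w3 shows the seat mouth centred near (308,140), the block spanning cols 248–367, and the held cup's rim centred at about (325,287). The notch foot is at (517,222) and the post at (160,148). I'll measure again now that the arm has settled.

```bash
python3 - <<'E'
from h import *
c=cams.read_camera("wrist"); o=env.get_obs()["tool_pos"]; print(o)
im=c["pixels"]; cv2.imwrite("pics/w4.png",im[...,::-1])
g=cv2.cvtColor(im,cv2.COLOR_RGB2GRAY)
def hc(u0,v0,u1,v1,a,b,p=15):
    h=cv2.HoughCircles(g[v0:v1,u0:u1],cv2.HOUGH_GRADIENT,1,200,param1=60,param2=p,minRadius=a,maxRadius=b)
    return None if h is None else h[0,0]+[u0,v0,0]
s=hc(240,80,380,200,33,42); r=hc(235,205,415,370,60,75)
print(s,r)
print("seat",onplane(c,s[:2],.055),"cup rim",onplane(c,r[:2],o[2]+.0278))
for k in("seat","grip","ball"): print(k,[np.round(x["centre"],4) for x in nets.mark_of("wrist",k)[:1]])
b=((np.abs(im.astype(int)-im[100,262].astype(int)).max(2)<14)*255).astype(np.uint8)[70:210,235:385]
n,l,st,ce=cv2.connectedComponentsWithStats(b); j=1+st[1:,4].argmax(); print(st[j]+[235,70,0,0,0])
E
```

```text
[ 0.65748032 -0.12055392  0.18589455]
[317.5        147.5         40.20000076] [324.5        278.5         66.69999695]
seat [ 0.62401022 -0.12146488  0.055     ] cup rim [ 0.65115097 -0.11968101  0.21369455]
seat [array([ 0.6243, -0.1158,  0.0412])]
grip [array([ 0.6157, -0.2285,  0.0826])]
ball []
[ 235   88  150  118 7461]
```

```bash
python3 - <<'E'
import cv2,numpy as np
i=cv2.imread("pics/w4.png")[70:370,230:420]
i=cv2.resize(i,None,fx=2,fy=2)
for k in range(0,190,20): cv2.putText(i,str(230+k),(2*k,8),0,.3,(0,0,255)); cv2.line(i,(2*k,10),(2*k,16),(0,0,255),1)
for k in range(0,300,20): cv2.putText(i,str(70+k),(0,2*k+4),0,.3,(0,255,255)); cv2.line(i,(22,2*k),(28,2*k),(0,255,255),1)
cv2.imwrite("pics/c4.png",i)
E
```

```text
(no output)
```

View pics/c4.png

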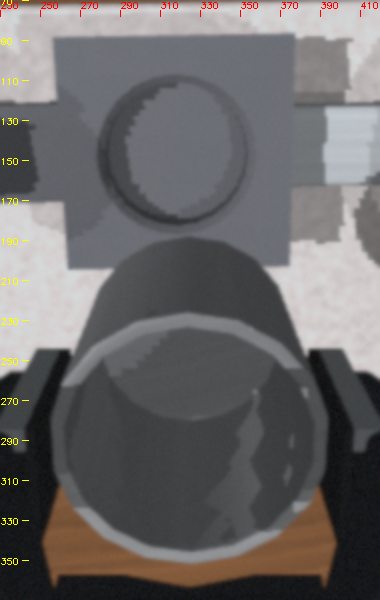

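```bash
python3 - <<'E'
from h import *
c=cams.read_camera("wrist"); o=env.get_obs()["tool_pos"]; print(o)
f=lambda uv,z:onplane(c,uv,z).round(4)
print("rim",f((324.5,289),o[2]+.0278),"seat",f((317,146),.055))
q=np.array([f(p,.055) for p in[(256.5,87.5),(377.5,87),(374.5,203),(264,204)]]);print(q,q.mean(0)); print(pix(c,o))
E
```

```text
[ 0.65825218 -0.11968402  0.18560833]
rim [ 0.6563 -0.1194  0.2134] seat [ 0.6237 -0.1207  0.055 ]
[[ 0.5751 -0.1592  0.055 ]
 [ 0.5866 -0.0704  0.055 ]
 [ 0.6753 -0.081   0.055 ]
 [ 0.6644 -0.1696  0.055 ]] [ 0.62535 -0.12005  0.055  ]
[324. 261.]
```

```bash
python3 -m inch '[[45,-0.0315,-0.001,-0.03,0],[45,-0.0315,-0.001,-0.08,0],[45,-0.0315,-0.001,-0.095,0],[45,-0.0315,-0.001,-0.098,0],[45,-0.0315,-0.001,-0.103,0],[45,-0.0315,-0.001,-0.107,0],[45,-0.0315,-0.001,-0.11,0],[45,-0.0315,-0.001,-0.11,0]]'
```

```text
t: 7.0
tool_pos: [0.6287, -0.1209, 0.0817]
tool_rot: [180.0, 0.3, 172.5]
force: [-7.5, 0.9, 21.9]
gripper_width: 0.0505
grip_force: 34.1
```

```bash
python3 -m inch '[[45,-0.001,0,0.008,0],[45,-0.004,0,0.008,0],[45,-0.004,0,0.006,0],[45,-0.004,0,0.003,0],[45,-0.004,0,0,0],[45,-0.004,0,-0.002,0]]'
```

```text
t: 7.75
tool_pos: [0.6236, -0.1207, 0.0729]
tool_rot: [-180.0, 0.0, 172.5]
force: [1.5, -0.7, -0.4]
gripper_width: 0.0501
grip_force: 31.8
```

```bash
python3 -m inch '[[45,0,0,-0.003,0],[45,0,0,-0.005,0],[45,0,0,-0.006,0],[45,0,0,-0.006,0]]'
```

```text
t: 8.25
tool_pos: [0.6236, -0.1206, 0.0682]
tool_rot: [-180.0, 0.1, 172.5]
force: [0.5, -1.1, 5.8]
gripper_width: 0.0503
grip_force: 32.2
```

```bash
python3 -m inch '[[70,0,0,0,0],[100,0,0,0,0],[100,0,0,0,0],[100,0,0,0,0],[100,0,0,0.05,0],[100,0,0,0.11,0],[100,0,0,0.16,0],[100,0,0,0.16,0]]'; python3 - <<'E'
from h import *
c=cams.read_camera("wrist"); o=env.get_obs()["tool_pos"]; print(o)
im=c["pixels"]; cv2.imwrite("pics/w5.png",im[...,::-1])
g=cv2.cvtColor(im,cv2.COLOR_RGB2GRAY)
for r in nets.outline_of("wrist","cup")[:2]:
    v,u=np.nonzero(r["pixels"]); print(round(r["score"],2),[u.min(),u.max(),v.min(),v.max()])
m=nets.mark_of("wrist","cup"); print([(r["score"],np.round(r["centre"],4)) for r in m])
u0,v0=270,120
h=cv2.HoughCircles(g[v0:230,u0:370],cv2.HOUGH_GRADIENT,1,200,param1=100,param2=12,minRadius=25,maxRadius=38); print(h)
if h is not None: print(onplane(c,h[0,0,:2]+[u0,v0],.096))
i=cv2.resize(im[110:240,250:390,::-1],None,fx=4,fy=4,interpolation=2); d=cv2.imread("pics/w1.png")[140:205,290:360]; d=cv2.resize(d,None,fx=4,fy=4)
d=cv2.copyMakeBorder(d,0,520-260,0,0,0); cv2.imwrite("pics/c5.png",np.hstack([i[:520],d])[:600,:800])
E
```

```text
t: 9.25
tool_pos: [0.6259, -0.1211, 0.2326]
tool_rot: [-180.0, 0.6, 172.5]
force: [0.1, 0.6, -0.5]
gripper_width: 0.0857
grip_force: 0.0
[ 0.62402028 -0.12059435  0.22949096]
0.79 [np.int64(294), np.int64(356), np.int64(143), np.int64(211)]
[(0.87, array([ 0.6212, -0.1188,  0.0414])), (0.31, array([ 0.6137, -0.2286,  0.0815]))]
[[[52.5 59.5 29.4]]]
[ 0.62108292 -0.12176496  0.096     ]
```

View pics/c5.png

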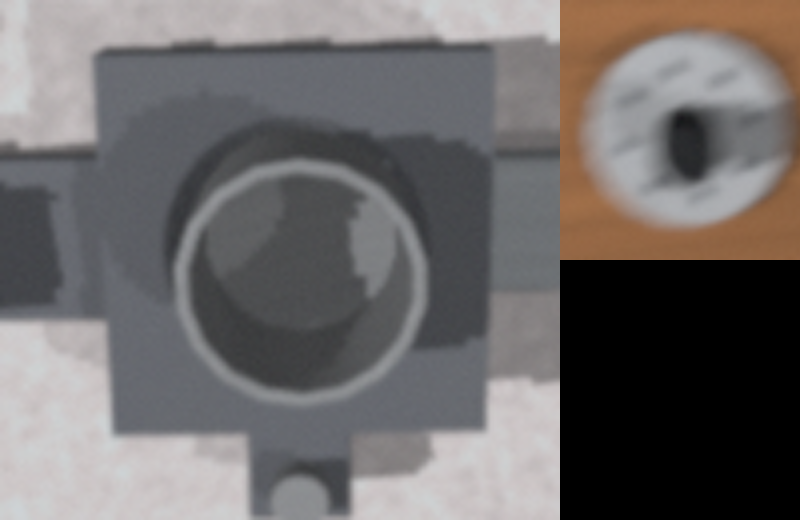

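c5 shows the cup upright in the seat, rim centre at wrist pixel (325,180). Next, the disc.

```bash
python3 -m inch '[[100,-0.05,0,0,0],[100,-0.1,0.03,0,0],[100,-0.14,0.07,0,0],[100,-0.17,0.12,0,0],[100,-0.188,0.17,0,0],[100,-0.188,0.23,0,0],[100,-0.188,0.28,0,0],[100,-0.188,0.312,0,0]]'; python3 -m inch '[[60,0,0,-0.05,0],[60,0,0,-0.08,0],[60,0,0,-0.08,0]]'; python3 - <<'E'
from h import *
c=cams.read_camera("wrist"); o=env.get_obs()["tool_pos"]; print(o)
im=c["pixels"]; cv2.imwrite("pics/w6.png",im[...,::-1])
for r in nets.outline_of("wrist","disc")[:4]:
    v,u=np.nonzero(r["pixels"]); print(round(r["score"],2),[u.min(),u.max(),v.min(),v.max()],im[r["pixels"]].mean(0).round())
for r in nets.mark_of("wrist","disc")[:4]: print(round(r["score"],2),np.round(r["centre"],4),pix(c,r["centre"]))
h=cv2.cvtColor(im,cv2.COLOR_RGB2HSV); p=pix(c,[o[0],o[1],.008]).astype(int); print(p)
m=((h[...,1]<60)&(h[...,2]>70)).astype(np.uint8); n,l,st,ce=cv2.connectedComponentsWithStats(m)
for j in range(1,n):
    if st[j,4]>300: print(st[j],ce[j].round(1))
k=((h[...,2]<45)).astype(np.uint8); n,l,st,ce=cv2.connectedComponentsWithStats(k)
for j in range(1,n):
    if 60<st[j,4]<3000: print("dark",st[j],ce[j].round(1))
E
```

```text
t: 10.4
tool_pos: [0.4334, 0.1942, 0.2256]
tool_rot: [-179.9, -0.2, 172.7]
force: [-0.1, -0.7, -1.3]
gripper_width: 0.0854
grip_force: 0.0
t: 10.78
tool_pos: [0.4324, 0.1905, 0.1442]
tool_rot: [-179.7, -0.4, 172.5]
force: [-0.2, 0.1, -0.1]
gripper_width: 0.051
grip_force: 0.0
[0.43392772 0.19107691 0.14590236]
0.91 [np.int64(318), np.int64(386), np.int64(21), np.int64(95)] [ 61. 155. 155.]
0.71 [np.int64(299), np.int64(363), np.int64(161), np.int64(222)] [152. 153. 156.]
0.63 [np.int64(422), np.int64(489), np.int64(108), np.int64(173)] [ 60. 149. 148.]
0.57 [np.int64(312), np.int64(369), np.int64(269), np.int64(325)] [ 54. 131. 131.]
0.68 [0.3348 0.2237 0.    ] [351.  57.]
0.66 [0.4101 0.2976 0.0005] [453. 143.]
0.65 [ 0.438   0.1939 -0.0033] [330. 191.]
0.64 [ 0.5324  0.1907 -0.0016] [339. 291.]
[326 190]
[  535     0   105   160 15332] [588.   80.8]
[ 299  161   64   62 2702] [330.6 190.5]
[225 245  34  51 630] [240.7 269. ]
[391 245  33  51 639] [407.8 269. ]
[ 575  256   65  132 5344] [614.4 317.4]
[  0 360  47  35 887] [ 16.  371.5]
[154 366  41  34 921] [179.3 385.6]
dark [449 134  21  20 239] [457.  141.9]
dark [323 186  17  11 119] [330.9 190.3]
dark [224 257  14  10  77] [231. 262.]
dark [334 293  16  32 381] [341.5 306.5]
```

```bash
python3 -m inch '[[60,0.002,0.0037,-0.05,0],[60,0.002,0.0037,-0.1,0],[60,0.002,0.0037,-0.1295,0],[60,0.002,0.0037,-0.1295,0],[0,0.002,0.0037,-0.1295,0],[0,0.002,0.0037,-0.1295,0],[0,0.002,0.0037,-0.1295,0],[0,0.002,0.0037,-0.1295,0]]' 30; python3 -m inch '[[0,0,0,0,0],[0,0,0,0.01,0],[0,0,0,0.07,0],[0,0,0,0.13,0],[0,0,0,0.18,0],[0,0,0,0.18,0],[0,0,0,0.18,0]]'; python3 - <<'E'
from h import *
c=cams.read_camera("wrist"); o=env.get_obs(); print(o["tool_pos"],o["gripper_width"],o["grip_force"])
im=c["pixels"]; cv2.imwrite("pics/w7.png",im[...,::-1])
for r in nets.mark_of("wrist","disc")[:1]: print(round(r["score"],2),np.round(r["centre"],4),pix(c,r["centre"]))
i=cv2.resize(im[190:400,210:440,::-1],None,fx=3,fy=2.8); cv2.imwrite("pics/c7.png",i)
np.savez("w7.npz",M=c["camera_matrix"],E=c["extrinsics"],o=o["tool_pos"])
E
```

```text
t: 11.92
tool_pos: [0.4384, 0.1958, 0.0196]
tool_rot: [179.9, 0.2, 172.5]
force: [-0.5, -0.9, 6.8]
gripper_width: 0.0148
grip_force: 29.2
t: 12.8
tool_pos: [0.4362, 0.195, 0.1977]
tool_rot: [-180.0, -0.0, 172.5]
force: [-0.3, -0.8, -1.2]
gripper_width: 0.0148
grip_force: 29.5
[0.43593104 0.19488802 0.19697077] 0.014877058628389736 29.473146200180054
0.81 [0.4359 0.193  0.1784] [320. 243.]
```

View pics/c7.png

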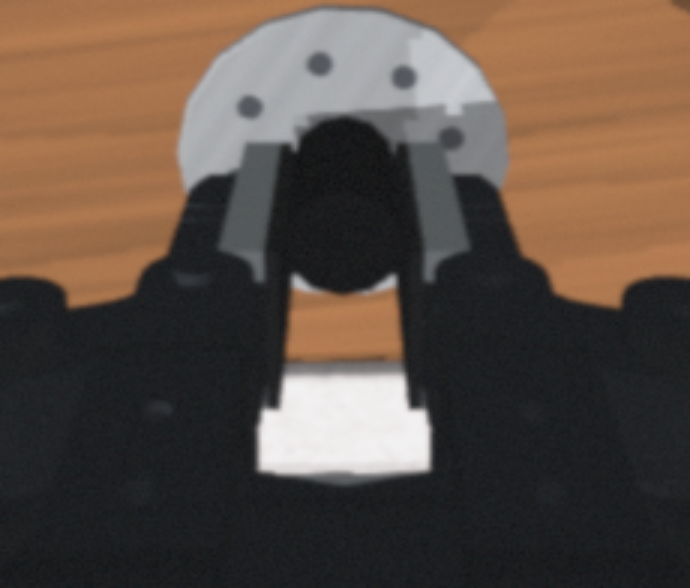

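c7 shows the steel disc level and held by its knob, flange centre at about wrist pixel (324,243).

```bash
python3 - <<'E'
from h import *
z=np.load("w7.npz"); c={"camera_matrix":z["M"],"extrinsics":z["E"]}; o=z["o"]
p=onplane(c,(324.3,243.4),o[2]-.0096); print(p-o)
for uv in [(269.3,243),(379.3,243),(324,191.8),(324,295)]: print(onplane(c,uv,o[2]-.0096)-o)
print(pix(c,o), o)
E
```

```text
[-0.00333924  0.00084094 -0.0096    ]
[-0.00689194 -0.02457503 -0.0096    ]
[-0.00018487  0.02630913 -0.0096    ]
[-0.02801231  0.00395666 -0.0096    ]
[ 0.02347607 -0.00284004 -0.0096    ]
[323. 259.] [0.43593104 0.19488802 0.19697077]
```

```bash
python3 -m inch '[[0,0,-0.05,0,0],[0,0,-0.11,0,0],[0,0.02,-0.16,0,0],[0,0.05,-0.2,0,0],[0,0.09,-0.24,0,0],[0,0.13,-0.28,0,0],[0,0.17,-0.31,0,0],[0,0.188,-0.3155,0,0]]'; python3 -m inch '[[0,0,0,0,0],[0,0,0,-0.04,0],[0,0,0,-0.06,0],[0,0,0,-0.06,0]]';python3 - <<'E'
from h import *
print([env.get_obs()["tool_pos"].round(4) for _ in range(1)])
c=cams.read_camera("wrist"); o=env.get_obs(); print(o["tool_pos"],pix(c,o["tool_pos"])); cv2.imwrite("pics/w8.png",c["pixels"][...,::-1])
for q in("disc","cup"):
  for r in nets.outline_of("wrist",q)[:1]:
    v,u=np.nonzero(r["pixels"]); print(q,round(r["score"],2),[u.min(),u.max(),v.min(),v.max()])
cv2.imwrite("pics/c8.png",cv2.resize(c["pixels"][130:330,200:440,::-1],None,fx=3.2,fy=2.9))
E
```

```text
t: 13.9
tool_pos: [0.6255, -0.1241, 0.1951]
tool_rot: [-179.9, -0.2, 172.2]
force: [-0.9, 0.2, -0.8]
gripper_width: 0.0144
grip_force: 29.5
t: 14.4
tool_pos: [0.6222, -0.1186, 0.1352]
tool_rot: [180.0, -0.4, 172.6]
force: [0.7, -0.9, -0.8]
gripper_width: 0.0146
grip_force: 29.5
[array([ 0.6222, -0.1186,  0.1352])]
[ 0.62372539 -0.11909685  0.13693014] [323. 265.]
disc 0.62 [np.int64(269), np.int64(380), np.int64(191), np.int64(294)]
cup 0.85 [np.int64(282), np.int64(358), np.int64(170), np.int64(207)]
```

View pics/c8.png

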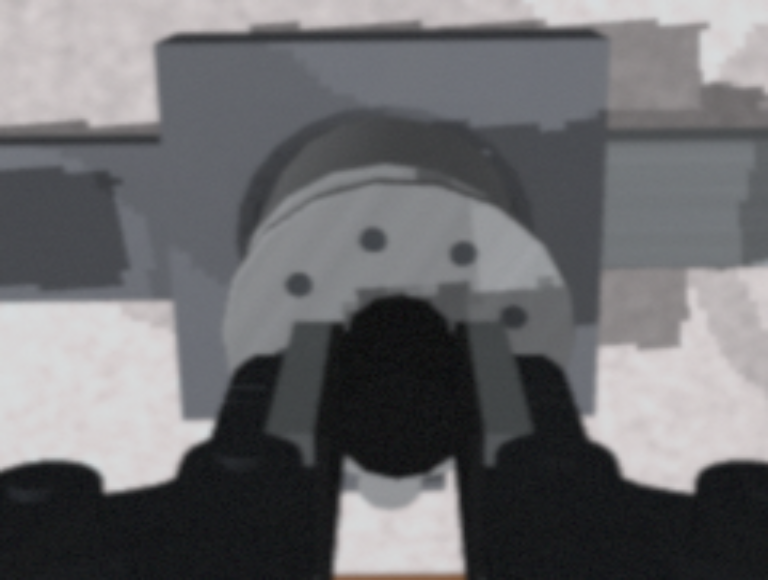

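c8 shows the disc over the cup, a hair to the right (+y) of it. I'll correct by about 1.5 mm and lower it.

```bash
python3 -m inch '[[0,0.0005,-0.0015,-0.01,0],[0,0.0005,-0.0015,-0.018,0],[0,0.0005,-0.0015,-0.018,0],[0,0.0005,-0.0015,-0.021,0],[0,0.0005,-0.0015,-0.024,0],[0,0.0005,-0.0015,-0.026,0],[0,0.0005,-0.0015,-0.026,0],[0,0.0005,-0.0015,-0.026,0]]'
```

```text
t: 15.55
tool_pos: [0.6257, -0.1217, 0.1119]
tool_rot: [-180.0, 0.0, 172.5]
force: [-0.6, -0.3, -2.1]
gripper_width: 0.0149
grip_force: 29.5
```

```bash
python3 -m inch '[[0,0,0,-0.001,0],[0,0,0,-0.002,0],[0,0,0,-0.0025,0],[0,0,0,-0.0025,0]]'
```

```text
t: 16.05
tool_pos: [0.6257, -0.1217, 0.1097]
tool_rot: [-180.0, 0.0, 172.5]
force: [-0.7, -0.4, 2.1]
gripper_width: 0.0149
grip_force: 29.8
```

```bash
python3 -m inch '[[20,0,0,0,0],[40,0,0,0,0],[50,0,0,0,0],[50,0,0,0,0],[50,0,0,0.03,0],[50,0,0,0.07,0],[70,0,0,0.11,0],[70,0,0,0.11,0]]'; python3 - <<'E'
from h import *
c=cams.read_camera("wrist"); o=env.get_obs(); print(o["tool_pos"]); cv2.imwrite("pics/w9.png",c["pixels"][...,::-1])
for q in("disc","cup","seat","grip","ball"):
  for r in nets.mark_of("wrist",q)[:1]: print(q,round(r["score"],2),r["centre"].round(4) if hasattr(r["centre"],"round") else np.round(r["centre"],4))
for q in("disc","cup"):
  for r in nets.outline_of("wrist",q)[:1]:
    v,u=np.nonzero(r["pixels"]); print(q,round(r["score"],2),[u.min(),u.max(),v.min(),v.max()])
c=cams.read_camera("top")
for q in("seat","grip","ball","notch","disc"):
  for r in nets.mark_of("top",q)[:1]: print("top",q,round(r["score"],2),np.round(r["centre"],4))
E
```

```text
t: 17.05
tool_pos: [0.628, -0.1223, 0.2235]
tool_rot: [-180.0, 0.5, 172.5]
force: [0.9, -0.9, -0.2]
gripper_width: 0.0597
grip_force: 0.0
[ 0.62639011 -0.12188475  0.2209805 ]
disc 0.84 [ 0.6237 -0.1232  0.0908]
grip 0.93 [ 0.6126 -0.2272  0.0829]
ball 0.94 [ 0.6877 -0.1275  0.0248]
disc 0.96 [np.int64(619), np.int64(639), np.int64(0), np.int64(51)]
cup 0.81 [np.int64(301), np.int64(352), np.int64(142), np.int64(161)]
top seat 0.71 [ 0.6222 -0.1228  0.0419]
top grip 0.83 [ 0.6123 -0.2269  0.0801]
top notch 0.57 [0.713  0.0582 0.0216]
top disc 0.62 [4.080e-01 2.976e-01 4.000e-04]
```

```bash
python3 - <<'E'
import cv2
i=cv2.imread("pics/w9.png")[80:280,110:430]; cv2.imwrite("pics/c9.png",cv2.resize(i,None,fx=2.5,fy=2.5))
E
```

```text
(no output)
```

View pics/c9.png

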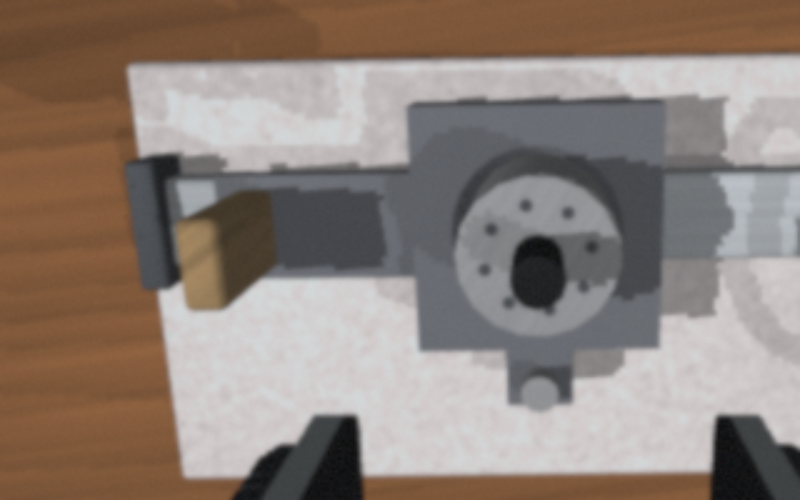

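c9 shows the disc concentric and flat on the cup, and the post top near wrist pixel (191,186). Now the handle.

```bash
python3 -m inch '[[70,-0.007,-0.05,0,0],[70,-0.0135,-0.1,0,0],[70,-0.0135,-0.105,-0.04,0],[70,-0.0135,-0.105,-0.09,0],[70,-0.0135,-0.105,-0.12,0],[70,-0.0135,-0.105,-0.14,0],[70,-0.0135,-0.105,-0.152,0],[70,-0.0135,-0.105,-0.152,0]]' 40; python3 -m inch '[[0,0,0,0,0],[0,0,0,0,0],[0,0,0,0,0],[0,0,0,0,0],[0,0,0,0,0]]'
```

```text
t: 18.75
tool_pos: [0.6118, -0.2265, 0.0667]
tool_rot: [180.0, -0.1, 172.5]
force: [0.3, -0.7, 0.3]
gripper_width: 0.06
grip_force: 0.0
t: 19.38
tool_pos: [0.6128, -0.2262, 0.0684]
tool_rot: [180.0, 0.1, 172.6]
force: [-0.1, 1.0, 5.1]
gripper_width: 0.0138
grip_force: 39.6
```

```bash
python3 -m inch '[[0,0.0006,0.005,0,0],[0,0.0019,0.015,0,0],[0,0.0036,0.028,0,0],[0,0.0055,0.043,0,0],[0,0.0075,0.058,0,0],[0,0.0094,0.073,0,0],[0,0.011,0.085,0,0],[0,0.012,0.093,0,0]]'; python3 -m inch '[[0,0.0006,0.005,0,0],[0,0.0015,0.012,0,0],[0,0.0028,0.022,0,0],[0,0.0043,0.033,0,0],[0,0.0057,0.044,0,0],[0,0.0068,0.053,0,0],[0,0.0077,0.06,0,0],[0,0.0077,0.06,0,0]]'; python3 - <<'E'
from h import *
for n in ("wrist","top"):
  c=cams.read_camera(n); cv2.imwrite(f"pics/n_{n}.png",c["pixels"][...,::-1])
  for q in("grip","ball","notch","disc","seat","head"):
    for r in nets.mark_of(n,q)[:1]: print(n,q,round(r["score"],2),np.round(r["centre"],4),pix(c,r["centre"]))
o=env.get_obs(); print(o["tool_pos"],o["force"],o["grip_force"])
E
```

```text
t: 20.38
tool_pos: [0.6237, -0.134, 0.0684]
tool_rot: [-179.9, -0.0, 172.6]
force: [-2.9, -1.2, 7.9]
gripper_width: 0.0137
grip_force: 40.3
t: 21.38
tool_pos: [0.6309, -0.0725, 0.0683]
tool_rot: [180.0, -0.1, 172.6]
force: [-4.8, 1.8, 9.5]
gripper_width: 0.0135
grip_force: 40.2
wrist grip 0.56 [ 0.6301 -0.071   0.0822] [327. 273.]
wrist notch 0.84 [0.7121 0.0611 0.0207] [554. 320.]
top ball 0.79 [0.7086 0.0252 0.0179] [323. 144.]
top notch 0.72 [0.7139 0.0593 0.0241] [311. 141.]
top disc 0.81 [ 0.4061  0.2999 -0.0009] [225. 246.]
top seat 0.64 [0.6422 0.0325 0.046 ] [320. 164.]
top head 0.68 [0.7097 0.0263 0.0199] [323. 143.]
[ 0.63092412 -0.07247373  0.06834657] [-4.51814581  1.47171919  9.65756592] 40.2225136756897
```

```bash
python3 -m inch '[[0,0,0.003,0,0],[0,0,0.007,0,0],[0,0.0005,0.011,0,0],[0,0.001,0.015,0,0],[0,0.001,0.018,0,0],[0,0.0012,0.019,0,0],[0,0.0012,0.019,0,0]]'
```

```text
t: 22.95
tool_pos: [0.633, -0.0552, 0.0684]
tool_rot: [-179.9, 0.0, 172.5]
force: [-2.4, -0.3, 7.6]
gripper_width: 0.0135
grip_force: 40.3
```

```bash
python3 -m inch '[[0,0.0001,0.001,0,0],[0,0.0002,0.002,0,0],[0,0.0002,0.002,0,0]]'; python3 -m inch '[[0,0.0001,0.001,0,0],[0,0.0002,0.002,0,0],[0,0.0002,0.002,0,0]]'
```

```text
t: 23.32
tool_pos: [0.6332, -0.0534, 0.0684]
tool_rot: [-179.9, 0.0, 172.5]
force: [-2.7, -1.5, 7.3]
gripper_width: 0.0133
grip_force: 40.3
t: 23.7
tool_pos: [0.6334, -0.0514, 0.0684]
tool_rot: [-179.9, 0.0, 172.5]
force: [-2.0, -1.2, 7.6]
gripper_width: 0.0138
grip_force: 40.3
```

```bash
python3 -m inch '[[0,0.0001,0.001,0,0],[0,0.0002,0.002,0,0],[0,0.0002,0.002,0,0]]'; python3 -m inch '[[0,0.0001,0.001,0,0],[0,0.0002,0.002,0,0],[0,0.0002,0.002,0,0]]'
```

```text
t: 24.08
tool_pos: [0.6337, -0.0494, 0.0684]
tool_rot: [-179.9, 0.0, 172.5]
force: [-2.1, -1.3, 7.2]
gripper_width: 0.0137
grip_force: 40.3
t: 24.45
tool_pos: [0.6339, -0.0474, 0.0684]
tool_rot: [-179.9, 0.0, 172.5]
force: [-2.7, -0.1, 7.3]
gripper_width: 0.0133
grip_force: 40.3
```

```bash
python3 -m inch '[[0,0.0001,0.001,0,0],[0,0.0001,0.001,0,0]]'; python3 -m inch '[[0,0.0001,0.001,0,0],[0,0.0001,0.001,0,0]]'
```

```text
t: 24.7
tool_pos: [0.634, -0.0464, 0.0684]
tool_rot: [-179.9, 0.0, 172.5]
force: [-2.1, -0.4, 7.6]
gripper_width: 0.0131
grip_force: 40.3
t: 24.95
tool_pos: [0.6341, -0.046, 0.0684]
tool_rot: [-179.9, 0.0, 172.5]
force: [-2.6, -1.0, 7.3]
gripper_width: 0.0138
grip_force: 40.5
```

```bash
python3 -m inch '[[0,0.0001,0.001,0,0],[0,0.0001,0.001,0,0]]'; python3 -m inch '[[0,0.0001,0.001,0,0],[0,0.0001,0.001,0,0]]'; python3 -m inch '[[0,0.0001,0.001,0,0],[0,0.0001,0.001,0,0]]'
```

```text
t: 25.2
tool_pos: [0.6341, -0.0458, 0.0684]
tool_rot: [-179.8, 0.0, 172.5]
force: [-2.6, -3.2, 6.7]
gripper_width: 0.0137
grip_force: 40.7
t: 25.45
tool_pos: [0.6341, -0.0456, 0.0684]
tool_rot: [-179.8, 0.0, 172.5]
force: [-2.6, -4.3, 7.6]
gripper_width: 0.0134
grip_force: 41.1
t: 25.7
tool_pos: [0.6341, -0.0454, 0.0684]
tool_rot: [-179.7, 0.1, 172.4]
force: [-3.2, -5.3, 7.2]
gripper_width: 0.0134
grip_force: 41.4
```

```bash
python3 -m inch '[[0,0.0001,0.001,0,0],[0,0.0001,0.001,0,0]]'|grep -A2 pos; python3 -m inch '[[0,0.0001,0.001,0,0],[0,0.0001,0.001,0,0]]'|grep -A2 pos
```

```text
tool_pos: [0.6341, -0.0452, 0.0684]
tool_rot: [-179.7, 0.1, 172.4]
force: [-3.9, -5.9, 7.2]
tool_pos: [0.6341, -0.045, 0.0684]
tool_rot: [-179.6, 0.1, 172.4]
force: [-2.3, -7.1, 7.0]
```

```bash
python3 -m inch '[[0,0.0001,0.001,0,0],[0,0.0001,0.001,0,0]]'|grep -A2 pos
```

```text
tool_pos: [0.6345, -0.0424, 0.0684]
tool_rot: [-179.8, 0.1, 172.4]
force: [-2.6, -3.1, 7.2]
```

```bash
python3 -m inch '[[0,0.0001,0.001,0,0],[0,0.0001,0.001,0,0]]'|grep -A2 pos
```

```text
tool_pos: [0.6351, -0.0375, 0.0684]
tool_rot: [-180.0, 0.1, 172.6]
force: [-1.8, 0.8, 7.2]
```

```bash
python3 -m inch '[[0,0,0,0,0],[0,0,0,0,0],[0,0,0,0,0]]'|grep -A2 pos; python3 -m inch '[[0,0.0001,0.001,0,0],[0,0.0001,0.001,0,0],[0,0.0001,0.001,0,0]]'|grep -A2 pos;python3 - <<'E'
from h import *
for n in ("top","wrist"):
  c=cams.read_camera(n); cv2.imwrite(f"pics/m_{n}.png",c["pixels"][...,::-1])
  for q in("grip","ball","notch","disc","cup","seat"):
    for r in nets.mark_of(n,q)[:1]: print(n,q,round(r["score"],2),np.round(r["centre"],4),pix(c,r["centre"]))
E
```

```text
tool_pos: [0.6351, -0.0375, 0.0684]
tool_rot: [-180.0, 0.1, 172.6]
force: [-1.2, 0.3, 6.6]
tool_pos: [0.6351, -0.0372, 0.0684]
tool_rot: [-179.9, 0.1, 172.5]
force: [-2.5, -1.4, 7.2]
top ball 0.82 [0.7113 0.0605 0.0201] [311. 143.]
top notch 0.65 [0.7136 0.0599 0.0245] [311. 142.]
top disc 0.82 [0.5339 0.1906 0.0008] [265. 202.]
top cup 0.65 [0.6441 0.0734 0.038 ] [306. 163.]
top seat 0.74 [0.6467 0.0692 0.0468] [307. 162.]
wrist ball 0.68 [0.71   0.0603 0.0262] [500. 323.]
wrist disc 0.9 [0.6446 0.0654 0.0919] [599. 278.]
wrist cup 0.63 [ 0.6367 -0.0389  0.0839] [320. 282.]
```

```bash
python3 -m inch '[[0,0,0,0,0],[0,0,0,0,0],[0,0,0,0,0]]'; python3 - <<'E'
from h import *
print(env.job_done())
E
```

```text
t: 28.52
tool_pos: [0.6351, -0.0372, 0.0683]
tool_rot: [-179.9, 0.1, 172.5]
force: [-2.4, -0.7, 7.3]
gripper_width: 0.0136
grip_force: 40.2
the job is handed in; nothing more can be done
None
```

I handed the job in at about 28.5 s, with the cup in the seat, the disc flat on its rim, and the carriage clicked into the notch and held by its handle; the hand-in returned no verdict.

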